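# Brake lever stop check on a welded trolley handle

### The arm

A 7-joint arm with a two-finger parallel gripper is mounted at the origin on the work surface. World frame = base frame: x ahead of the robot, y to its left, z up, the work surface at z = 0. Lengths are in m, angles in degrees, forces in N, time in s.
With the tool pointing down it reaches from about 0.4 to 0.875 m from the base axis. Payload 6.5 kg.
Tool frame: the origin (TCP) lies at the very end of the fingers, on their centre line; the grasp point (between the pads) lies 19 mm behind it; z points along the fingers, y is the direction in which the jaws open and shut (so a half turn about z gives the same grasp; the last joint's range is limited). The gripper opens to 88 mm and grips with 3 to 60 N. Pads are 18 mm wide; open, the fingers measure 123 mm over their backs; the gripper's body (75 mm by 187 mm) begins 45 mm behind the grasp point.
Start: joints at [61.925, 30.733, -0.252, 88.115, 0.149, 61.152, -4.079], TCP at [0.267, -0.592, 0.239] pointing down, gripper open.
Joint ranges: [-154.64, 154.64], [-21.42, 123.67], [-72.66, 72.17], [13.99, 137.28], [-74.86, 254.86], [10.95, 109.41], [-158.01, 158.01]. Speed limits (degrees/s): [136.94, 136.94, 180, 180, 180, 180, 180].

### API

Orientations are given as [roll, pitch, yaw] about the fixed x, y, z axes, in that order (R = Rz(yaw) Ry(pitch) Rx(roll)).
In Python, from workcell import bot gives the robot as it stands. The module is installed in compiled form; this text tells all that it offers.
- The arm moves only by the tool drive_tool, never from a script. Its argument "plan" is text: rows parted by semicolons, each of 7 numbers parted by spaces: the shift along the tool's x, y, z in cm, then the turn, a rotation vector about the tool's x, y, z in rad, then the finger opening in cm, from 0 to 8.81. A call has 1 to 10 rows; each row shifts and turns the commanded pose from where the row before left it, along the tool's axes as they then stand; what a row does not reach is not made up. A row lasts 1/12 s, in which the tool goes at most 41.7 mm and 7.16 degrees, less where a joint would pass 70% of its speed; a pose out of reach is approached as far as the arm can. A call is refused whole if a number of a shift passes 4.17 or a number of a turn 0.125, either way. A call with a gripper value outside its range is refused whole. The fingers move at their own pace and stop on an object; "newtons" is the grip in N (left out, the last holds). Time passes only in rows, so rows that do not move let the fingers close. It gives the time, the measured TCP pose, the force and the opening at its end, in the units of the state.
- bot.observe(): the state, without advancing time (a new reading comes with each control period).
- bot.get_image(name): name is "scene" or "top" or "wrist"; returns the picture (400x640x3 uint8, blue, green, red); there is no depth.
- bot.camera_model(name): a dict with "mtx" (3x3 intrinsics, pixels), "dist_coeffs" ([k1, k2, p1, p2, k3] as OpenCV has them; the pictures are not rectified), "rvec" (rotation vector, rad) and "tvec" (3), from world to camera coordinates, as OpenCV has them; the wrist camera has in their place "mount" (4x4, takes a point from camera to tool coordinates, whose origin is the TCP and whose axes are the flange's). Camera axes: x right, y down, z forward; pixel columns grow to the right and rows downward; lengths in m; the calibration is good to about 2 mm. A picture is of the moment at which its call begins: read the wrist's pose just before it. camera_model takes no time and is no camera call.
- bot.hand_in(): hands the job in, once; it reports no verdict.
The state is a dict: "time": time; "joints": joint angles; "dq": joint speeds; "joint_efforts": joint torques, N m; "position": TCP position; "orientation": TCP orientation; "contact_force": force on the tool from outside, world axes, zero at the start; "wrist_torque": the same for the moment, N m; "grip_width": finger opening in m.
Only numpy, scipy, OpenCV 4.12 (cv2) and the standard library are available. Lean on these libraries where they do the work, as an engineer would, in place of code of your own. Each camera call takes 0.05 s, during which the arm holds its last target.

### The job

Check the brake on the trolley handle with the long lever: with the backs of the fingers, press the long lever in towards its bar until it comes up against its stop, short of the bar; let it spring right back out with the fingers off it; then press it in to its stop once more, and finish while holding it firmly there. Press only on the lever's outer face, without pinching it, touching the bar or forcing the lever, and leave the short lever and everything else on the bench as it is.

Things in the scene. Friction and masses are not known exactly. Their poses are not given: they have to be found in the camera images.
- brake_handle: Fixed bench stand of the trolley handle with the LONG lever (the brake). Origin on the bench under the bar's middle; x points from lever to bar (the press direction), y along the bar towards the lever's pivot, z up. Foot plate 100 x 200 x 10 mm, posts at y = +-90 mm, bar centre line 120 mm up. Nothing on it is higher than 145 mm.
- brake_bar (a point): The brake handle's round bar with a black rubber grip, 32 mm thick, 250 mm long along its y axis; the point is the middle of the bar, 120 mm above the bench. Not to be touched.
- brake_pivot (a point): The long lever at its upright pivot: level aluminium blade 24 mm high and 12 mm thick at the bar's height, ending in a 22 mm ball. The point lies on the pivot (in brake_handle's frame x -35, y +90, z 120 mm). It runs 165 mm along its own -y; its outer face looks to its own -x, 6 mm from the pivot axis. At rest its end is about 63 mm clear of the bar. Turns with the lever.
- brake_press (a point): Point on the outer face of the long lever, 115 mm from its pivot, at mid height (120 mm above the bench); same axes as the blade, -x looking out of the face. A good place to press, from outside only: fingers on the inner (bar) side of the blade count as pinching; the fingers can come straight down on the lever's outer side, nothing stands there above 65 mm.
- brake_lever (a joint): Angle of the long lever, rad: 0 at rest (sprung out), growing as it is pressed in, 0.26 at its rigid stop, with the blade still about 20 mm clear of the bar. At brake_press it takes 3 N to start, 7 N to reach the stop, 30 mm of travel; springs back when let go. Within 0.02 of the stop is fully in, under 0.03 is fully out; over 40 N on the lever is forcing it.
- latch_lever (a joint): Angle of the SHORT lever (85 mm) on the second, otherwise alike handle; 0 at rest, turns easily when pushed. Leave it alone (below 0.05).
- latch_handle: Fixed bench stand of the handle with the short lever; same sizes, origin and axes as brake_handle. Not part of the job.
- hammer_mid (a point): Loose bystander: chipping hammer lying flat, wooden handle, 205 mm long, 24 mm high; the point is half-way up, at its middle. Not to be moved (more than 25 mm counts as moved).
- magnet_mid (a point): Loose bystander: grey corner welding magnet lying flat, about 100 x 90 mm, 22 mm high; the point is half-way up, at its middle. Not to be moved (more than 25 mm counts as moved).
- tin_mid (a point): Loose bystander: round steel tin with black lid, 74 mm across, 75 mm tall; the point is half-way up, at its middle. Not to be moved (more than 25 mm counts as moved).
- brush_mid (a point): Loose bystander: wire brush lying flat, 240 mm long, 36 mm high; the point is half-way up, at its middle. Not to be moved (more than 25 mm counts as moved).
- collar_mid (a point): Loose bystander: short dark steel pipe collar, 90 mm across, 50 mm tall; the point is half-way up, at its middle. Not to be moved (more than 25 mm counts as moved).
- bolt_mid (a point): Loose bystander: bolt standing on its head, 26 mm across, 62 mm tall; the point is half-way up, at its middle. Not to be moved (more than 25 mm counts as moved).
- coupon_mid (a point): Loose bystander: small welded T piece of plate, 100 x 50 mm, 48 mm tall; the point is half-way up, at its middle. Not to be moved (more than 25 mm counts as moved).

How it is judged (in metres and radians):
On the way, in this order (a step that is already met when the one before it is completed fails the run):
1. the long lever is pressed in to its stop by the fingers (value of joint brake_lever above 0.24 rad and (contact force between the fingers and brake_lever_c0 above 4 N or contact force between the fingers and brake_lever_c1 above 4 N)), for 0.2 s.
2. the long lever is let go and springs fully out (value of joint brake_lever below 0.03 rad and contact force between the fingers and brake_lever below 0.2 N), for 0.2 s.
3. the long lever is pressed in to its stop again (all of step 1), for 0.2 s.
At the end, for the whole second after the job is handed in: The fingers hold the long lever within 0.02 rad of its stop (0.26 rad), pressing on its outer face or ball end with more than 4 N, still; the short lever is at rest (below 0.05 rad) and no loose thing has moved more than 25 mm (all of step 3 and velocity of joint brake_lever below 0.05 rad/s and value of joint latch_lever below 0.05 rad and distance of each of hammer_mid, magnet_mid, tin_mid, brush_mid, collar_mid, bolt_mid, coupon_mid from where it was at the start of the episode below 0.025 m); the arm keeps its last pose, push and grip.
It fails at once if the brake handle's bar is touched (over 1 N) (contact force between any of the arm, the fingers and brake_handle_c0 above 1 N or contact force between any of the arm, the fingers and brake_handle_c1 above 1 N).
It fails at once if the lever is pinched or touched on its bar side (over 1 N) (contact force between the fingers and brake_lever_c2 above 1 N).
It fails at once if the lever is forced (over 40 N) (contact force between anything else and brake_lever above 40 N).
It fails at once if the short lever is moved (over 0.05 rad) (value of joint latch_lever above 0.05 rad).
It fails at once if a loose thing on the bench is moved or lifted (over 25 mm) (distance of any of hammer_mid, magnet_mid, tin_mid, brush_mid, collar_mid, bolt_mid, coupon_mid from where it was at the start of the episode above 0.025 m).
It also fails if it takes over 38 s, if anything falls off the work surface, if the arm or the gripper's body presses on something with over 40 N, if the wrist force passes 120 N, or if a joint passes its speed limit or range.

## Working session

There is one attempt and no reset: what is moved stays moved. The work goes in short steps, Python scripts to look and compute and a tool call to move; the robot and the scene stay as the last step left them, time stands still between calls to the robot, and variables do not carry over. Pictures are saved under pics/ and viewed, and the job is handed in when it is done.

Besides the shell and the picture viewer there is one more tool, called in YAML: its name, and indented under it one key for each argument. drive_tool: Moves the arm, as the interface text tells. Its arguments: {"type":"object","properties":{"plan":{"type":"string"},"newtons":{"type":"number"}},"required":["plan"]}

```bash
mkdir -p pics
python3 - <<'E'
from workcell import bot
import cv2
s=bot.observe();print(s)
for n in("scene","top"):
    cv2.imwrite(f"pics/{n}0.png",bot.get_image(n)); print(n,bot.camera_model(n))
print(bot.camera_model("wrist"))
E
```

```text
{'time': 0.0, 'joints': array([61.92607334, 30.77775616, -0.25242426, 88.16919659,  0.14852562,
       61.15242829, -4.07884203]), 'dq': array([ 0.02785307, -0.03226269, -0.02942168,  0.150799  , -0.02744421,
        0.08377068, -0.02169726]), 'joint_efforts': array([-7.02010148e-04, -5.70981574e+01,  9.90172438e-01, -2.51600862e+01,
       -5.63238712e-02,  1.78585685e-02,  1.55891967e-04]), 'position': array([ 0.26700562, -0.59196122,  0.23784668]), 'orientation': array([-1.79901252e+02,  7.84660459e-03,  2.42838493e+01]), 'contact_force': array([-0.06096261, -0.14442344,  0.58829444]), 'wrist_torque': array([0.04255951, 0.0200452 , 0.03789901]), 'grip_width': 0.08829181305222246}
scene {'mtx': array([[401.88685679,   0.        , 317.40526286],
       [  0.        , 401.88685679, 205.02880099],
       [  0.        ,   0.        ,   1.        ]]), 'dist_coeffs': array([-0.02849482,  0.        ,  0.        ,  0.        ,  0.        ]), 'rvec': array([ 1.14359279,  2.54645402, -0.79316374]), 'tvec': array([ 0.38545361, -0.29275862,  1.41901122])}
top {'mtx': array([[372.50301799,   0.
[... 229 characters left out ...]
ay([ 2.08930501, -2.1184066 ,  0.22934549]), 'tvec': array([0.01170313, 0.57894481, 1.072265  ])}
{'mtx': array([[294.63729503,   0.        , 323.20307363],
       [  0.        , 294.63729503, 201.84314946],
       [  0.        ,   0.        ,   1.        ]]), 'dist_coeffs': array([-0.04297618,  0.        ,  0.        ,  0.        ,  0.        ]), 'mount': array([[-3.23360416e-04, -9.49315293e-01, -3.14325261e-01,
         8.12963896e-02],
       [ 9.99999874e-01, -1.86345108e-04, -4.65950825e-04,
         1.57095519e-03],
       [ 3.83761269e-04, -3.14325372e-01,  9.49315234e-01,
        -1.44992473e-01],
       [ 0.00000000e+00,  0.00000000e+00,  0.00000000e+00,
         1.00000000e+00]])}
```

View pics/top0.png

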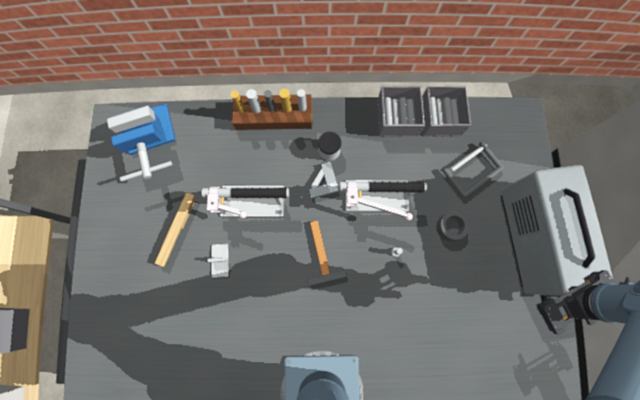

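View pics/scene0.png

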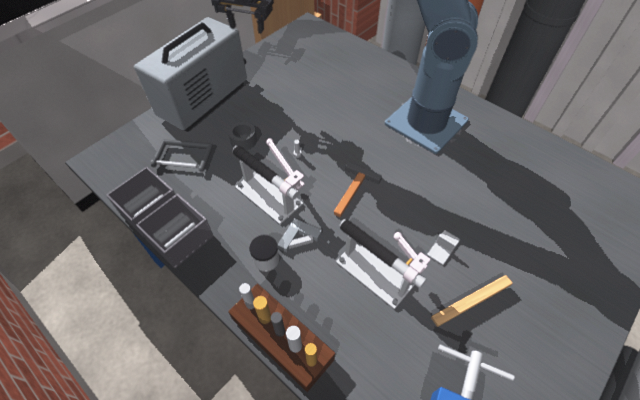

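The top view shows the two handles. The right one, with its bar near (345-425,187), carries the long lever from (352,198) to its ball at (410,217). The left one, near (245,195), has the short lever. I'll enlarge the right handle to measure it.

Run:
```python
import cv2
a=cv2.imread("pics/top0.png")[160:270,300:460]
cv2.imwrite("pics/topz.png",cv2.resize(a,None,fx=5,fy=5,interpolation=cv2.INTER_CUBIC))
a=cv2.imread("pics/scene0.png")[120:230,220:380]
cv2.imwrite("pics/scz.png",cv2.resize(a,None,fx=5,fy=5,interpolation=cv2.INTER_CUBIC))
```

```text
(no output)
```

View pics/topz.png

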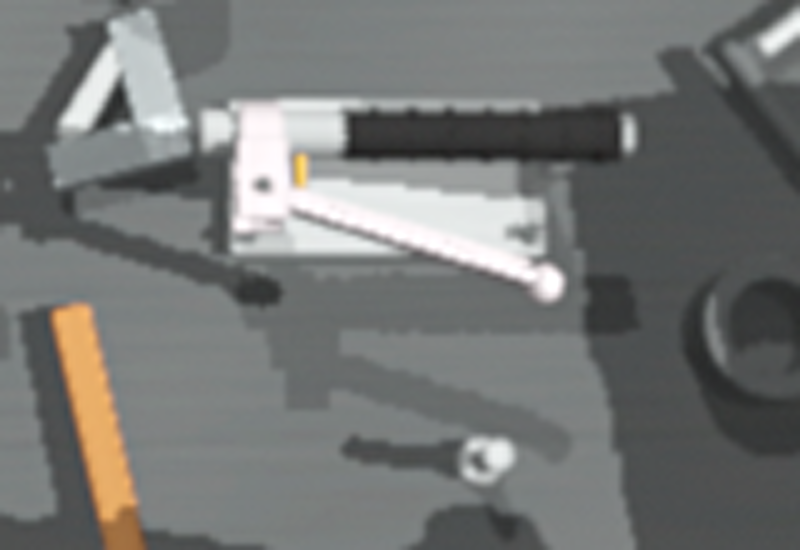

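View pics/scz.png

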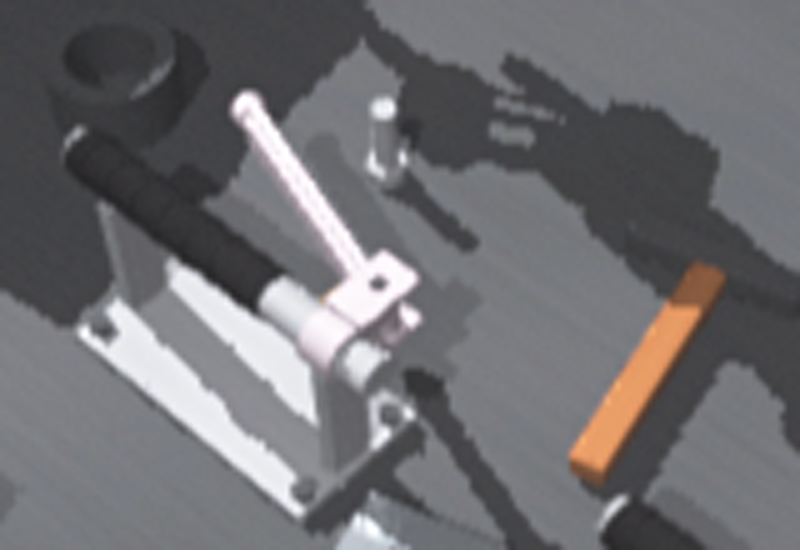

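```bash
cat > h.py <<'E'
import numpy as np, cv2
from workcell import bot
def ray(n,uv):
    m=bot.camera_model(n); R=cv2.Rodrigues(m["rvec"])[0]; t=m["tvec"]
    p=cv2.undistortPoints(np.array([[uv]],float),m["mtx"],m["dist_coeffs"])[0,0]
    return -R.T@t, R.T@np.array([p[0],p[1],1])
def onz(n,uv,z):
    c,d=ray(n,uv); return c+d*(z-c[2])/d[2]
E
python3 - <<'E'
from h import *
f=lambda u,v,o:(o[0]+(u+.5)/5-.5,o[1]+(v+.5)/5-.5)
T=(300,160);S=(220,120)
for nm,a,b,z in [("pivot",(263,185),(379,284),.145),("ball",(547,282),(247,108),.12),("barL",(205,130),(372,372),.12),("barR",(630,135),(78,145),.12),("bolt",(497,452),(383,105),.062)]:
    A=f(*a,T);B=f(*b,S)
    c,d=ray("top",A);e,g=ray("scene",B)
    k=np.linalg.lstsq(np.c_[d,-g],e-c,rcond=None)[0]
    p,q=c+d*k[0],e+g*k[1]
    print(nm,onz("top",A,z).round(4),onz("scene",B,z).round(4),"tri",((p+q)/2).round(4),np.linalg.norm(p-q).round(4))
E
```

```text
pivot [ 0.5624 -0.0915  0.145 ] [ 0.5639 -0.0936  0.145 ] tri [ 0.5632 -0.0926  0.1447] 0.0025
ball [ 0.5085 -0.2556  0.12  ] [ 0.5048 -0.2607  0.12  ] tri [ 0.5081 -0.255   0.1262] 0.0021
barL [ 0.6014 -0.061   0.12  ] [ 0.5972 -0.069   0.12  ] tri [ 0.6004 -0.0623  0.1286] 0.0043
barR [ 0.595  -0.3105  0.12  ] [ 0.5922 -0.3147  0.12  ] tri [ 0.5943 -0.3098  0.1249] 0.0017
bolt [ 0.4162 -0.2333  0.062 ] [ 0.4105 -0.2411  0.062 ] tri [ 0.4164 -0.2327  0.0719] 0.0034
```

drive_tool:
  plan: "1.03 -2.28 0 0 0 0 0;1.03 -2.28 0 0 0 0 0;1.03 -2.28 0 0 0 0 0;1.03 -2.28 0 0 0 0 0;1.03 -2.28 0 0 0 0 0;1.03 -2.28 0 0 0 0 0;1.03 -2.28 0 0 0 0 0;1.03 -2.28 0 0 0 0 0;1.03 -2.28 0 0 0 0 0;1.03 -2.28 0 0 0 0 0"
  newtons: 40

```text
time: 0.93
position: [0.2671, -0.3409, 0.2385]
orientation: [-180.0, 0.0, 24.3]
contact_force: [0.1, 0.4, 0.3]
grip_width: 0.0235
```

drive_tool:
  plan: "0 0 0 0 0 -0.108 0;0 0 0 0 0 -0.108 0;0 0 0 0 0 -0.108 0;0 0 0 0 0 -0.108 0;0 0 0 0 0 -0.108 0;0 0 0 0 0 -0.108 0;0 0 0 0 0 -0.108 0;0 0 0 0 0 -0.108 0;0 0 0 0 0 -0.108 0;0 0 0 0 0 -0.108 0"

```text
time: 1.77
position: [0.2672, -0.3421, 0.2385]
orientation: [-180.0, -0.0, 86.5]
contact_force: [-0.4, 0.1, -0.2]
grip_width: 0.0003
```

drive_tool:
  plan: "0 0 0 0 0 0 0;0 0 0 0 0 0 0;0 0 0 0 0 0 0"

```text
time: 2.02
position: [0.2673, -0.3422, 0.2386]
orientation: [-180.0, -0.0, 86.0]
contact_force: [-0.4, -0.7, 0.1]
grip_width: 0.0001
```

drive_tool:
  plan: "1.51 1.88 0 0 0 0 0;1.51 1.88 0 0 0 0 0;1.51 1.88 0 0 0 0 0;1.51 1.88 0 0 0 0 0;1.51 1.88 0 0 0 0 0;1.51 1.88 0 0 0 0 0;1.51 1.88 0 0 0 0 0;1.51 1.88 0 0 0 0 0;1.51 1.88 0 0 0 0 0;1.51 1.88 0 0 0 0 0"

```text
time: 2.85
position: [0.4659, -0.2034, 0.2386]
orientation: [-180.0, 0.0, 86.0]
contact_force: [0.1, -0.3, 0.5]
grip_width: 0.0001
```

drive_tool:
  plan: "0 0 0 0 0 0 0;0 0 0 0 0 0 0;0 0 0 0 0 0 0"

```text
time: 3.1
position: [0.4644, -0.2047, 0.2384]
orientation: [-179.9, 0.0, 86.1]
contact_force: [1.0, -0.3, -0.2]
grip_width: 0.0004
```

Run:
```python
from h import *
print(bot.observe()["joints"].round(1))
for n in("top","wrist","scene"):cv2.imwrite(f"pics/{n}1.png",bot.get_image(n))
a=cv2.imread("pics/top1.png")[150:270,300:460]
b=cv2.imread("pics/scene1.png")[90:210,200:360]
cv2.imwrite("pics/z1.png",np.vstack([cv2.resize(i,None,fx=2.5,fy=2.5,interpolation=cv2.INTER_CUBIC) for i in(a,b)]))
```

```text
[ 35.2  18.2 -20.  108.5   7.6  54.6   7.8]
```

View pics/z1.png

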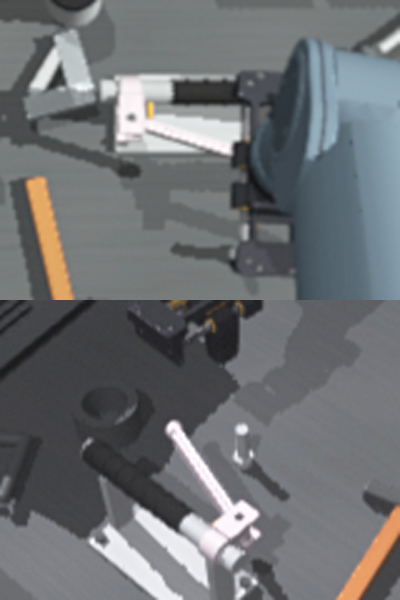

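View pics/wrist1.png

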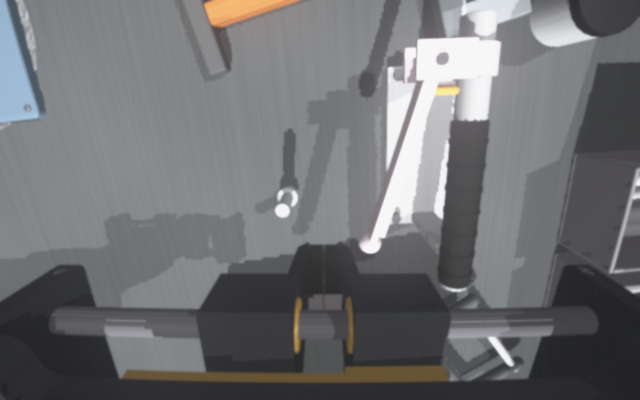

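The wrist view puts the ball at (370,243), the pivot at (441,58) and the closed fingertips at about (325,250). I'll check positions with this closer view.

```bash
cat >> h.py <<'E'
from scipy.spatial.transform import Rotation as Ro
def wonz(uv,z):
    s=bot.observe();m=bot.camera_model("wrist")
    p=cv2.undistortPoints(np.array([[uv]],float),m["mtx"],m["dist_coeffs"])[0,0]
    R=Ro.from_euler("xyz",s["orientation"],degrees=True).as_matrix()
    M=m["mount"];c=s["position"]+R@M[:3,3];d=R@M[:3,:3]@np.array([p[0],p[1],1])
    return c+d*(z-c[2])/d[2]
E
python3 - <<'E'
from h import *
for n,uv,z in[("pivot",(441,58),.145),("ball",(370,243),.122),("blade mid-outer top",(390,168),.132),("barEndR",(456,283),.12),("barL",(481,22),.12),("bolttop",(282,210),.062)]:print(n,wonz(uv,z).round(4))
m=bot.camera_model("wrist")
M=m["mount"]
# where tool points project: TCP
for q in([0,0,0],[0,.0175,0],[0,-.0175,0],[.009,0,0]):
    c=M[:3,:3].T@(np.array(q)-M[:3,3]);print(q,cv2.projectPoints(c[None],np.zeros(3),np.zeros(3),m["mtx"],m["dist_coeffs"])[0].ravel().round(0))
E
```

```text
pivot [ 0.5598 -0.0974  0.145 ]
ball [ 0.5067 -0.2572  0.122 ]
blade mid-outer top [ 0.5241 -0.1814  0.132 ]
barEndR [ 0.5966 -0.3114  0.12  ]
barL [ 0.6008 -0.0691  0.12  ]
bolttop [ 0.4139 -0.238   0.062 ]
[0, 0, 0] [323. 257.]
[0, 0.0175, 0] [354. 257.]
[0, -0.0175, 0] [291. 257.]
[0.009, 0, 0] [323. 242.]
```

drive_tool:
  plan: "0 0 1.38 0 0 0 0;0 0 1.38 0 0 0 0;0 0 1.38 0 0 0 0;0 0 1.38 0 0 0 0;0 0 1.38 0 0 0 0;0 0 1.38 0 0 0 0;0 0 1.38 0 0 0 0;0 0 1.38 0 0 0 0;0 0 1.38 0 0 0 0;0 0 1.38 0 0 0 0"

```text
time: 4.08
position: [0.4645, -0.2051, 0.1002]
orientation: [-180.0, 0.0, 86.1]
contact_force: [0.1, -0.3, 1.1]
grip_width: 0.0005
```

drive_tool:
  plan: "0 0.5 0 0 0 0 0;0 0.5 0 0 0 0 0;0 0.5 0 0 0 0 0;0 0.5 0 0 0 0 0;0 0.5 0 0 0 0 0;0 0.5 0 0 0 0 0;0 0 0 0 0 0 0;0 0 0 0 0 0 0"

```text
time: 4.75
position: [0.4954, -0.2062, 0.1009]
orientation: [180.0, 0.0, 86.2]
contact_force: [-1.0, -0.0, -0.7]
grip_width: 0.0007
```

Run:
```python
from h import *
for n in("wrist","scene"):cv2.imwrite(f"pics/{n}2.png",bot.get_image(n))
b=cv2.imread("pics/scene2.png")[90:210,200:360]
cv2.imwrite("pics/z2.png",cv2.resize(b,None,fx=4,fy=4,interpolation=cv2.INTER_CUBIC))
print(bot.observe()["contact_force"])
```

```text
[0.20491329 0.37686588 0.14628811]
```

View pics/z2.png

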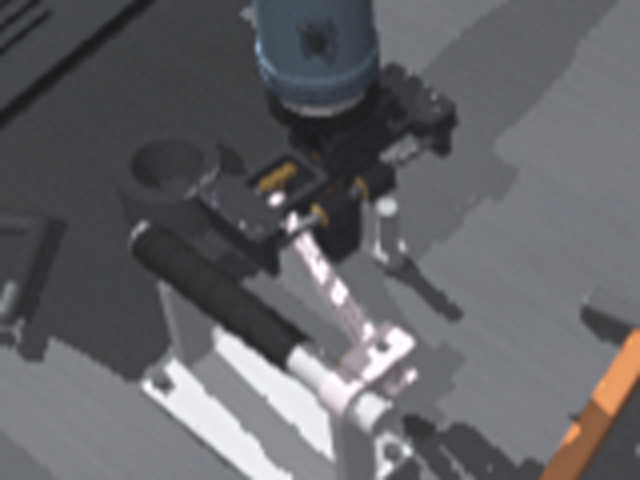

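View pics/wrist2.png

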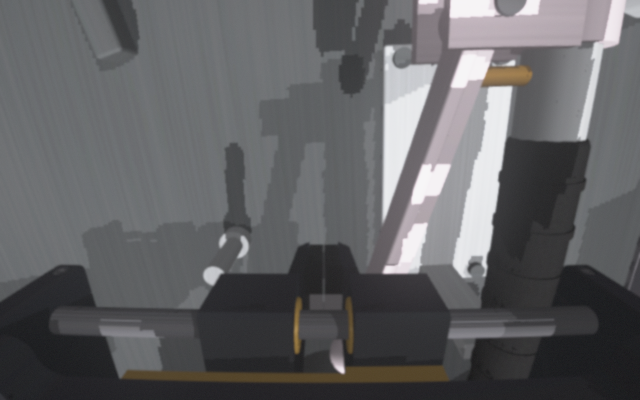

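The fingers are outside the blade, with the finger front at column 355 and the blade at 390. Nothing is touching yet, so I'll press slowly.

drive_tool:
  plan: "0 0.3 0 0 0 0 0;0 0.3 0 0 0 0 0;0 0.3 0 0 0 0 0;0 0.3 0 0 0 0 0;0 0.3 0 0 0 0 0;0 0 0 0 0 0 0;0 0 0 0 0 0 0"

```text
time: 5.43
position: [0.5094, -0.2075, 0.1004]
orientation: [-179.9, 0.0, 86.1]
contact_force: [-4.2, -1.4, 0.3]
grip_width: 0.0006
```

drive_tool:
  plan: "0 0.3 0 0 0 0 0;0 0.3 0 0 0 0 0;0 0.3 0 0 0 0 0;0 0 0 0 0 0 0;0 0 0 0 0 0 0"

```text
time: 5.85
position: [0.518, -0.2083, 0.1004]
orientation: [-179.9, 0.0, 86.1]
contact_force: [-5.7, -1.1, -0.1]
grip_width: 0.0007
```

drive_tool:
  plan: "0 0.2 0 0 0 0 0;0 0.2 0 0 0 0 0;0 0.2 0 0 0 0 0;0 0.2 0 0 0 0 0;0 0 0 0 0 0 0;0 0 0 0 0 0 0"

```text
time: 6.35
position: [0.5255, -0.2096, 0.1003]
orientation: [-179.8, 0.1, 86.1]
contact_force: [-5.9, -3.7, 1.7]
grip_width: 0.0007
```

drive_tool:
  plan: "0 0.1 0 0 0 0 0;0 0.1 0 0 0 0 0;0 0.1 0 0 0 0 0;0 0 0 0 0 0 0;0 0 0 0 0 0 0"

```text
time: 6.77
position: [0.5282, -0.2101, 0.1003]
orientation: [-179.8, 0.1, 86.1]
contact_force: [-6.5, -4.7, 0.5]
grip_width: 0.0001
```

drive_tool:
  plan: "0 0.1 0 0 0 0 0;0 0.1 0 0 0 0 0;0 0.1 0 0 0 0 0;0 0 0 0 0 0 0;0 0 0 0 0 0 0"

```text
time: 7.18
position: [0.5311, -0.2105, 0.1003]
orientation: [-179.8, 0.1, 86.1]
contact_force: [-7.1, -5.3, 1.3]
grip_width: 0.0004
```

drive_tool:
  plan: "0 0.1 0 0 0 0 0;0 0.1 0 0 0 0 0;0 0 0 0 0 0 0;0 0 0 0 0 0 0"

```text
time: 7.52
position: [0.5329, -0.2108, 0.1003]
orientation: [-179.8, 0.1, 86.1]
contact_force: [-7.2, -5.1, 1.1]
grip_width: 0.0005
```

drive_tool:
  plan: "0 0.1 0 0 0 0 0;0 0.1 0 0 0 0 0;0 0 0 0 0 0 0;0 0 0 0 0 0 0"

```text
time: 7.85
position: [0.5337, -0.2109, 0.1002]
orientation: [-179.7, 0.1, 86.1]
contact_force: [-11.1, -4.8, 6.1]
grip_width: 0.0003
```

Run:
```python
from h import *
for n in("wrist","scene"):cv2.imwrite(f"pics/{n}3.png",bot.get_image(n))
b=cv2.imread("pics/scene3.png")[90:210,200:360]
cv2.imwrite("pics/z3.png",cv2.resize(b,None,fx=4,fy=4,interpolation=cv2.INTER_CUBIC))
```

```text
(no output)
```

View pics/wrist3.png

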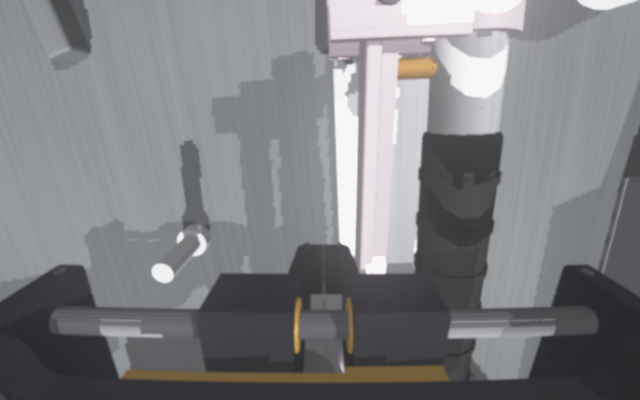

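View pics/z3.png

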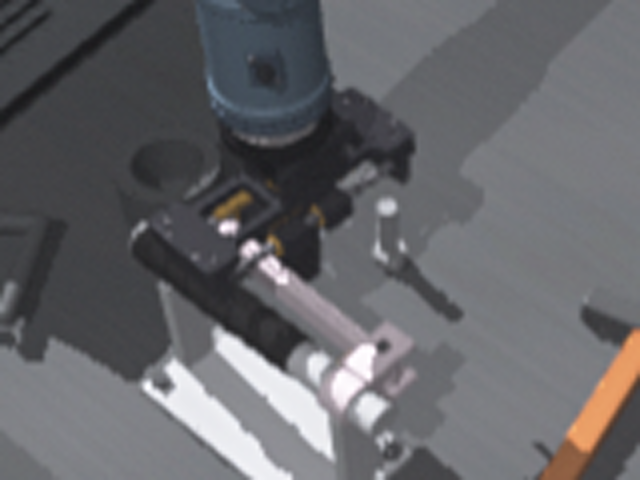

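The wrist view shows the blade, columns 360-395, touching the orange stop pin at (415,68) and clear of the bar. The force rose while the tool barely advanced, so the lever is at its stop. I'll press slightly harder and hold.

drive_tool:
  plan: "0 0.1 0 0 0 0 0;0 0.1 0 0 0 0 0;0 0 0 0 0 0 0;0 0 0 0 0 0 0;0 0 0 0 0 0 0;0 0 0 0 0 0 0"

```text
time: 8.45
position: [0.5339, -0.2109, 0.1001]
orientation: [-179.5, 0.1, 86.0]
contact_force: [-16.8, -4.3, 10.3]
grip_width: 0.0004
```

drive_tool:
  plan: "0 -0.5 0 0 0 0 0;0 -0.7 0 0 0 0 0;0 -0.7 0 0 0 0 0;0 -0.7 0 0 0 0 0;0 -0.7 0 0 0 0 0;0 -0.7 0 0 0 0 0;0 -0.7 0 0 0 0 0;0 -0.7 0 0 0 0 0;0 -0.6 0 0 0 0 0;0 0 0 0 0 0 0"

```text
time: 9.28
position: [0.4781, -0.2055, 0.1009]
orientation: [-180.0, 0.0, 86.1]
contact_force: [0.3, -0.1, -0.1]
grip_width: 0.0006
```

drive_tool:
  plan: "0 0 0 0 0 0 0;0 0 0 0 0 0 0;0 0 0 0 0 0 0;0 0 0 0 0 0 0;0 0 0 0 0 0 0;0 0 0 0 0 0 0;0 0 0 0 0 0 0;0 0 0 0 0 0 0"

```text
time: 9.95
position: [0.4791, -0.2051, 0.1007]
orientation: [-180.0, 0.0, 86.2]
contact_force: [-0.4, -0.2, -1.0]
grip_width: 0.0005
```

Run:
```python
from h import *
cv2.imwrite("pics/wrist4.png",bot.get_image("wrist"))
```

```text
(no output)
```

View pics/wrist4.png

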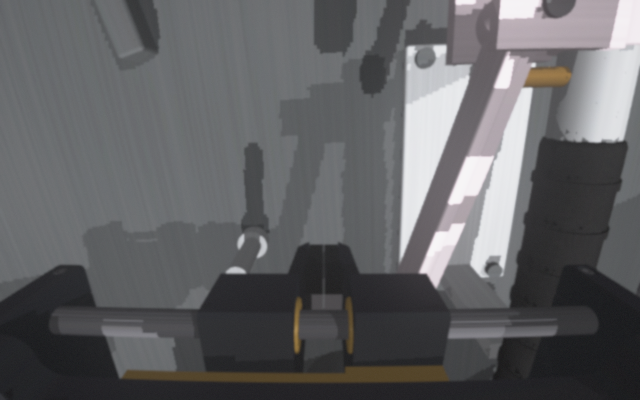

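The lever has sprung fully out and stands clear of the fingers: its near edge is at column 400 and the finger at 355. Second press.

drive_tool:
  plan: "0 0.6 0 0 0 0 0;0 0.6 0 0 0 0 0;0 0.5 0 0 0 0 0;0 0.4 0 0 0 0 0;0 0.4 0 0 0 0 0;0 0.4 0 0 0 0 0;0 0.4 0 0 0 0 0;0 0.4 0 0 0 0 0;0 0.4 0 0 0 0 0;0 0.4 0 0 0 0 0"

```text
time: 10.83
position: [0.5225, -0.2093, 0.1002]
orientation: [-179.8, 0.1, 86.1]
contact_force: [-5.6, -4.1, 1.9]
grip_width: 0.0005
```

drive_tool:
  plan: "0 0.2 0 0 0 0 0;0 0.2 0 0 0 0 0;0 0.2 0 0 0 0 0;0 0.2 0 0 0 0 0;0 0.1 0 0 0 0 0;0 0.1 0 0 0 0 0;0 0 0 0 0 0 0;0 0 0 0 0 0 0"

```text
time: 11.5
position: [0.5317, -0.2109, 0.1001]
orientation: [-179.8, 0.1, 86.0]
contact_force: [-6.8, -4.6, 1.9]
grip_width: 0.0002
```

drive_tool:
  plan: "0 0.1 0 0 0 0 0;0 0.1 0 0 0 0 0;0 0.1 0 0 0 0 0;0 0.1 0 0 0 0 0;0 0 0 0 0 0 0;0 0 0 0 0 0 0"

```text
time: 12.0
position: [0.5337, -0.2111, 0.1]
orientation: [-179.5, 0.1, 86.0]
contact_force: [-13.3, -3.5, 7.8]
grip_width: 0.0003
```

drive_tool:
  plan: "0 0.1 0 0 0 0 0;0 0.1 0 0 0 0 0;0 0 0 0 0 0 0;0 0 0 0 0 0 0;0 0 0 0 0 0 0;0 0 0 0 0 0 0;0 0 0 0 0 0 0;0 0 0 0 0 0 0"

```text
time: 12.67
position: [0.5339, -0.2111, 0.0999]
orientation: [-179.3, 0.1, 86.0]
contact_force: [-18.9, -3.3, 12.1]
grip_width: 0.0005
```

Run:
```python
from h import *
cv2.imwrite("pics/wrist5.png",bot.get_image("wrist"));cv2.imwrite("pics/top5.png",bot.get_image("top"))
s=bot.observe();print(s["contact_force"],s["position"],s["time"])
```

```text
[-19.26213568  -2.28614211  14.3275821 ] [ 0.53395919 -0.21116575  0.09992793] 12.7667
```

View pics/wrist5.png

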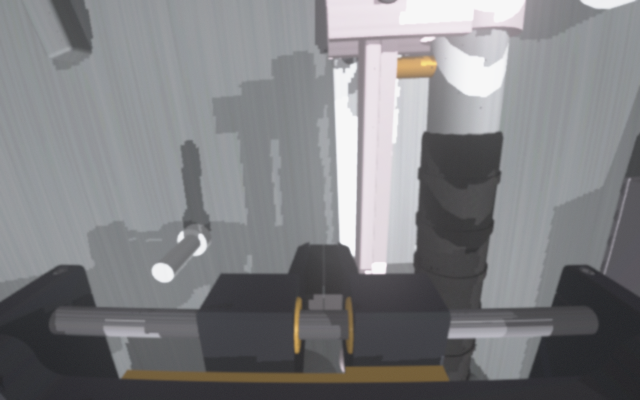

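View pics/top5.png

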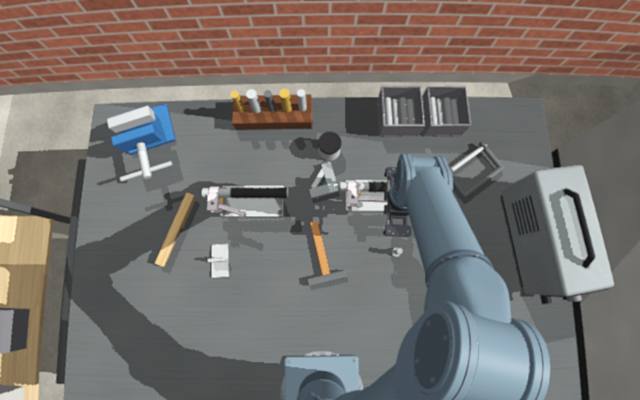

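The blade is on its stop pin at (415,68) under about 19 N and clear of the bar. In the top view, the short lever and the visible loose things are unmoved. Handing in.

Run:
```python
from h import *
print(bot.hand_in());s=bot.observe();print(s["contact_force"],s["position"],s["time"])
```

```text
the job is handed in; nothing more can be done
None
the job is handed in; nothing more can be done
```

I pressed the long lever in to its stop with the backs of the closed fingers, let it spring fully out, then pressed it in again. I handed in at about 12.8 s while holding it there; no verdict is reported.

- **At the stop:** both presses ended at the same tool x (0.534 m), and further commanded travel only raised the force. On the final hold the force was about 19 N along the press direction. The wrist picture shows the blade against its stop pin and clear of the bar.
- **Upward force:** on the final hold I also read a 12–14 N upward force on the tool. I put it down to friction as the wrist tilted slightly, but did not confirm that. The total stayed well below 40 N.
- **Release:** with the fingers off, the force read about zero and the wrist picture shows the lever fully out.
- **Everything else:** the top picture shows the short lever and the visible loose things where they were. The arm hid the pipe collar in that last picture; the tool never came close to it.

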